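# Clamp a module on the test fixture

## Task

The olive-green module lying under one of the two upright bar clamps has to be clamped down on its fixture plate. Slide that clamp's arm down its bar until the foot presses on the module's lid, and only then turn the black handle about 75 degrees clockwise (seen from above) to screw it tight. Do not shift the module, leave the other, empty clamp as it is, and let go of the handle at the end.

Things in the scene. Friction and masses are not known exactly. Their poses are not given: they have to be found in the camera images.
- module: Olive-green metal instrument module, a flat box 100 (x) x 110 (y) x 55 (z) mm, 0.5 to 0.9 kg, loose on a 12 mm thick aluminium fixture plate fixed to the table; its flat lid is 67 mm above the table. Origin: centre of its underside. The clamp's foot is over its middle, within about 10 mm. A smaller olive unit stands elsewhere on the table, under no clamp.
- jaw: Dark steel arm of the clamp over the module; slides on an upright bar and stays put (push 4 N down, 11 N up). Origin: on the vertical screw axis, at the arm's top face; z up, x level to the bar (22 x 9 mm, 105 mm away, top 210 mm above the table). A round foot hangs on the axis, underside 51 mm below the origin, so it meets the lid at origin height 118 mm; starts 15 to 55 mm higher.
- screw (a joint): Turn (rad) of that clamp's black T-handle, clockwise from above; 0 at the start, stop at 1.8, tight at 1.3. Grip bar 64 long, 12 wide, 26 mm high, centre on the screw axis 73 mm above the arm's origin, along the arm's y at 0. Turns with 0.1 N m, stays put. Hold or press it to slide the arm. Each rad lowers the foot 3 mm; on the module the arm then tilts up a degree or so and binds.
- spare_jaw: The arm of the other clamp, of the same shape and size but with nothing under it. Origin and axes as for the first arm. To be left alone.
Not all that is in view belongs to the job. Leave any blue look-alike of the part that bears jaw alone.

How it is judged:
By the outcome, as a careful person would: the job done as asked, in the order asked, and still so for the second after the job is handed in, with the robot touching nothing.
It also fails if it takes over 35 s, if anything falls off the work surface, if the arm or the gripper's body presses on something with over 40 N, if the wrist force passes 120 N, or if a joint passes its speed limit or range.

## Robot

A 7-joint arm with a two-finger parallel gripper is mounted at the origin on the work surface. World frame = base frame: x ahead of the robot, y to its left, z up, the work surface at z = 0. Lengths are in mm, angles in rad, forces in N, time in s.
With the tool pointing down it reaches from about 425 to 950 mm from the base axis. Payload 4.7 kg.
Tool frame: the origin (TCP) lies on the centre line of the jaws, within the pads' length; the fingertips stand 8 mm ahead of it and the grasp point (between the pads) lies 11 mm behind it; z points along the fingers, y is the line along which they close (so a half turn about z gives the same grasp; the last joint's range is limited). The gripper opens to 87 mm and grips with 3 to 60 N. Pads are 19 mm wide; open, the fingers measure 117 mm over their backs; the gripper's body (75 mm by 190 mm) begins 51 mm behind the grasp point.
Start: joints at [-1.166, 0.469, -0.049, 1.532, 0.024, 1.141, -0.082], TCP at [283.681, 612.514, 230.573] pointing down, gripper open.
Joint ranges: [-2.59, 2.59], [-0.33, 1.99], [-1.39, 1.29], [0.1, 2.45], [-1.04, 4.18], [0.21, 1.99], [-2.66, 2.66]. Speed limits (rad/s): [2.57, 2.57, 3.14, 3.14, 3.14, 3.14, 3.14].

## Interface

Orientations are given as a unit quaternion [x, y, z, w].
In Python, from cell import arm gives the robot as it stands. Calls block until the motion is done:
- arm.movep(position, orientation): joint-space move of the TCP to a pose.
- arm.line_to(position, rotation=None, max_speed=150): straight line of the TCP; rotation=None keeps the orientation; max_speed is the mean speed in mm/s.
- arm.movej(angles): joint-space move.
- arm.grip(opening, force=None): finger opening in mm; force is the grip in N (None keeps the last); returns when the fingers have stopped.
- arm.hold(seconds).
- arm.solve_ik(position, orientation): joint angles nearest the present ones, or None.
- arm.get_state(): the state.
- arm.grab_frame(name): name is "scene" or "side" or "wrist"; returns a dict with "color" (420x560x3 uint8, red, green, blue), "depth" (420x560 float32, mm along the optical axis (not along the pixel's ray), 0 where there is no reading), "fov_y" (degrees; the focal length in pixels is half the picture's height over the tangent of half this angle, whatever the lens; pixels are square), "cx", "cy" (the principal point, pixels), "extrinsics" (4x4, takes a point from world to camera coordinates); the wrist camera has in their place "T_tool_cam" (4x4, takes a point from camera to tool coordinates, whose origin is the TCP and whose axes are the flange's). Camera axes: x right, y down, z forward; pixel columns grow to the right and rows downward; lengths in mm; the calibration is good to about 2 mm. A picture is of the moment at which its call begins: read the wrist's pose just before it.
A pose or a line that the arm cannot do raises arm.PlanningError and nothing moves.
- arm.close_job(): hands the job in; it is judged then, once.
The state is a dict: "clock": time; "q": joint angles; "joint_vel": joint speeds; "effort": joint torques, N m; "eef_pos": TCP position; "orientation": TCP orientation; "contact_force": force on the tool from outside, world axes, zero at the start; "torque": the same for the moment, N m; "grip_width": finger opening in mm; "grip_force": force on a finger pad.
Only numpy, scipy, OpenCV 4.12 (cv2) and the standard library are available. Lean on these libraries where they do the work, as an engineer would, in place of code of your own. Each camera call takes 0.05 s, during which the arm holds its last target. There are 200 camera calls.

## Working session

There is one attempt and no reset: what is moved stays moved. The work goes in short steps, each a Python script; the robot and the scene stay as the last script left them, time stands still between calls to the robot, and variables do not carry over. Pictures are saved under pics/ and viewed, at most 10 in all, crops included, and the job is handed in when it is done.

```bash
mkdir -p pics; ls; cat > h.py <<'E'
import numpy as np, cv2, pickle
from cell import arm
def K(f):
    h=f["color"].shape[0]; return h/2/np.tan(np.radians(f["fov_y"])/2)
def cloud(f,T=None):
    F=K(f); d=f["depth"]; v,u=np.mgrid[:d.shape[0],:d.shape[1]]
    P=np.stack([(u-f["cx"])/F*d,(v-f["cy"])/F*d,d],-1)
    T=np.linalg.inv(f["extrinsics"]) if T is None else T
    W=P@T[:3,:3].T+T[:3,3]; W[d<=0]=np.nan
    return W
E
python3 - <<'E'
from h import *
fs={n:arm.grab_frame(n) for n in("scene","side")}
pickle.dump(fs,open("f0.pkl","wb"))
for n,f in fs.items(): cv2.imwrite(f"pics/{n}0.png",f["color"][...,::-1]); print(n,K(f),f["cx"],f["cy"],np.linalg.inv(f["extrinsics"]).round(2).tolist(),(f["depth"]>0).mean())
print(arm.get_state())
E
```

```text
pics
scene 518.4862684469608 282.4404484437263 199.8510515064123 [[-0.64, 0.56, -0.52, 932.36], [0.76, 0.46, -0.45, 422.63], [-0.01, -0.68, -0.73, 873.32], [0.0, 0.0, 0.0, 1.0]] 0.9961989795918368
side 510.70478800322576 288.7185669073998 207.33026403523232 [[0.98, -0.1, 0.16, 172.95], [-0.19, -0.56, 0.81, -1021.93], [0.01, -0.82, -0.57, 806.29], [0.0, 0.0, 0.0, 1.0]] 0.996156462585034
{'clock': 0.1, 'q': array([-1.16591829,  0.46936046, -0.04860016,  1.53359059,  0.02411806,
        1.14102717, -0.08230639]), 'joint_vel': array([ 0.00164847, -0.00150362,  0.00172881, -0.00102945,  0.00113063,
        0.00198724,  0.0001822 ]), 'effort': array([ 6.18003560e-04, -5.09174359e+01, -8.12509004e-02, -2.36829919e+01,
       -6.14541303e-02,  3.44914827e-02,  7.41382132e-05]), 'eef_pos': array([283.46597135, 611.99656026, 229.59778989]), 'orientation': array([ 2.15175317e-01,  9.76575022e-01, -8.86175736e-04, -1.54996441e-04]), 'contact_force': array([-0.41942541, -1.04687679,  0.00727379]), 'torque': array([ 0.04435785, -0.02660051, -0.02239257]), 'grip_force': 0.0, 'grip_width': 87.12124958415873}
```

View pics/scene0.png

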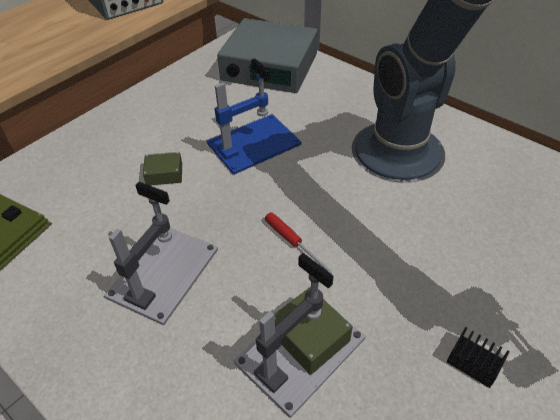

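View pics/side0.png

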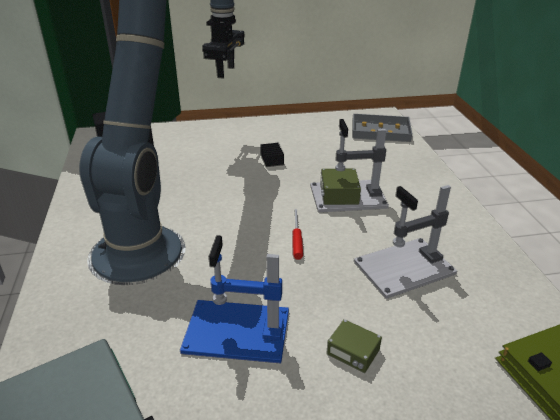

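Scene view: the olive module sits under the clamp with its handle at (316,270) and module at (315,335). In the side view these are (343,128) and (340,185). The other candidates are the empty clamp (handle (152,193), nothing under it), the blue look-alike at (255,110), and the small olive unit at (162,167), which is under no clamp. Next I'll measure the target and check it in a crop.

```bash
python3 - <<'E'
from h import *
fs=pickle.load(open("f0.pkl","rb"))
f=fs["scene"]; cv2.imwrite("pics/crop1.png",cv2.resize(f["color"][240:415,220:380,::-1],None,fx=3.4,fy=3.4,interpolation=cv2.INTER_CUBIC))
R={"scene":{"t":(220,380,235,415),"s":(95,225,175,325)},"side":{"t":(305,395,115,215),"s":(350,465,180,300)}}
for n,f in fs.items():
  W=cloud(f); c=f["color"].astype(int); hsv=cv2.cvtColor(f["color"],cv2.COLOR_RGB2HSV)
  for k,(a,b,t,e) in R[n].items():
    m=np.zeros(W.shape[:2],bool); m[t:e,a:b]=1
    g=m&(hsv[...,1]>90)&(hsv[...,0]>20)&(hsv[...,0]<50)&(abs(W[...,2]-67)<6)
    if g.sum()>50: print(n,k,"lid",g.sum(),np.nanmedian(W[g],0),cv2.minAreaRect(W[g][:,:2].astype(np.float32)))
    z=W[...,2]
    h=m&(c.max(-1)<60)&(z>180)
    P=W[h]; r=cv2.minAreaRect(P[:,:2].astype(np.float32)); print(n,k,"handle",len(P),P.mean(0),P.min(0),P.max(0),r)
    top=P[P[:,2]>np.percentile(P[:,2],97)-6]; print("  top",len(top),top.mean(0),cv2.minAreaRect(top[:,:2].astype(np.float32)))
    pl=m&(z>100)&~h; 
    for lo in range(95,260,10):
      q=W[m&(z>=lo)&(z<lo+10)]; q=q[~np.isnan(q[:,0])]
      if len(q): print("  ",lo,len(q),q.mean(0).round(),q.min(0).round(),q.max(0).round())
E
```

```text
scene t handle 560 [555.31390017 157.3424846  223.56580047] [545.62957882 124.40543688 180.9561694 ] [562.50077121 186.78823171 234.99388864] ((554.3485717773438, 155.5876922607422), (62.505062103271484, 16.282482147216797), 87.91276550292969)
  top 269 [553.40481933 156.31813681 231.93855404] ((552.1240234375, 155.20143127441406), (61.61945343017578, 12.6116304397583), 85.27041625976562)
   95 102 [576. 159. 101.] [543. 143.  95.] [667. 168. 105.]
   105 18 [557. 159. 108.] [550. 154. 105.] [565. 162. 112.]
   115 38 [658. 155. 122.] [549. 138. 118.] [674. 169. 125.]
   125 155 [623. 158. 131.] [545. 135. 125.] [674. 170. 135.]
   135 262 [615. 158. 141.] [546. 136. 135.] [675. 169. 145.]
   145 663 [597. 153. 148.] [537. 134. 145.] [674. 170. 155.]
   155 206 [649. 152. 158.] [551. 135. 155.] [673. 161. 165.]
   165 78 [624. 153. 170.] [551. 141. 165.] [668. 161. 175.]
   175 71 [621. 153. 180.] [547. 141. 175.] [668. 160. 185.]
   185 82 [629. 152. 190.] [549. 143. 185.] [668. 161. 195.]
   195 66 [632. 152. 201.] [555. 141. 196.] [668. 164. 205.]
   205 218 [610. 152. 210.] [549.
[... 3732 characters left out ...]
25 244 [ 644. -170.  131.] [ 582. -193.  125.] [ 717. -149.  135.]
   135 244 [ 647. -166.  138.] [ 582. -191.  135.] [ 718. -142.  145.]
   145 77 [ 670. -159.  149.] [ 591. -181.  145.] [ 714. -141.  155.]
   155 58 [ 662. -161.  160.] [ 591. -183.  155.] [ 711. -142.  165.]
   165 61 [ 657. -162.  170.] [ 592. -181.  165.] [ 713. -146.  175.]
   175 61 [ 664. -161.  180.] [ 592. -182.  176.] [ 711. -145.  185.]
   185 59 [ 655. -163.  191.] [ 588. -187.  185.] [ 713. -147.  195.]
   195 117 [ 629. -172.  200.] [ 585. -207.  195.] [ 711. -144.  205.]
   205 132 [ 628. -172.  210.] [ 584. -208.  205.] [ 711. -140.  215.]
   215 133 [ 596. -178.  220.] [ 585. -209.  215.] [ 609. -141.  224.]
```

View pics/crop1.png

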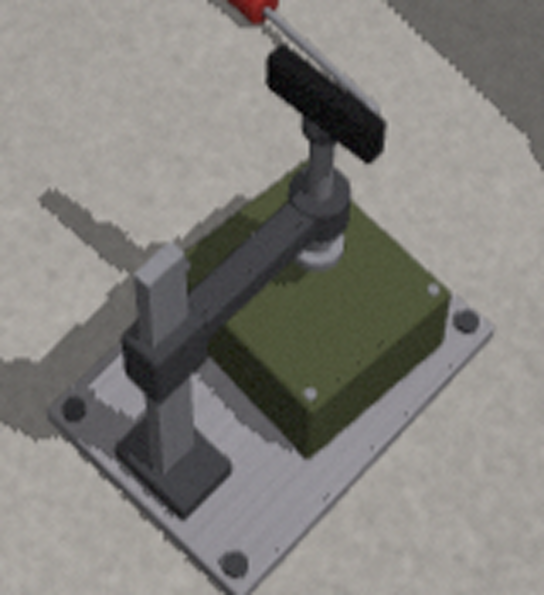

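The crop confirms it: this clamp stands on the grey plate, with the olive module's lid under its foot. The handle is at about (551,154) with its top at 232, which puts the arm at about 147 mm, inside the expected 133 to 173. Next I'll hover above it and refine with the wrist camera.

```bash
cat >> h.py <<'E'
from scipy.spatial.transform import Rotation as Ro
def quat(yaw): # tool down, tool y at angle yaw (deg) in the world
    a=np.radians(yaw); y=np.array([np.cos(a),np.sin(a),0]); z=np.array([0,0,-1.])
    return Ro.from_matrix(np.stack([np.cross(y,z),y,z],1)).as_quat()
def wrist():
    s=arm.get_state(); f=arm.grab_frame("wrist")
    T=np.eye(4); T[:3,:3]=Ro.from_quat(s["orientation"]).as_matrix(); T[:3,3]=s["eef_pos"]
    return f,cloud(f,T@f["T_tool_cam"])
E
python3 - <<'E'
from h import *
p=np.array([551,154,300.])
for y in (-5,175):
  for d in (0,-40,-80): print(y+d,[None if (q:=arm.solve_ik(p-[0,0,z],quat(y+d))) is None else q.round(2).tolist() for z in (0,125)])
y0=175 if arm.solve_ik(p,quat(175)) is not None and abs(arm.solve_ik(p-[0,0,120],quat(95))[6])<abs(arm.solve_ik(p-[0,0,120],quat(-85))[6]) else -5
print("use",y0)
arm.movep(p,quat(y0)); arm.hold(.3)
f,W=wrist(); pickle.dump((f,W),open("w1.pkl","wb")); cv2.imwrite("pics/w1.png",f["color"][...,::-1])
h=(f["color"].max(-1)<60)&(W[...,2]>200)&(W[...,2]<245)&(abs(W[...,0]-551)<50)&(abs(W[...,1]-154)<50)
P=W[h]; print(len(P)); 
if len(P)>50:
  t=P[P[:,2]>np.percentile(P[:,2],97)-5]; print(P.min(0),P.max(0),t.mean(0),cv2.minAreaRect(t[:,:2].astype(np.float32)))
s=arm.get_state(); print(s["clock"],s["eef_pos"],s["contact_force"],s["torque"])
E
```

```text
-5 [[-0.68, 0.25, 0.42, 1.71, -0.11, 1.2, -0.32], [-0.66, 0.37, 0.4, 1.86, -0.18, 0.94, -0.26]]
-45 [[-0.75, 0.26, 0.5, 1.72, -0.13, 1.2, -1.0], [-0.72, 0.38, 0.49, 1.87, -0.22, 0.95, -0.92]]
-85 [[-0.85, 0.27, 0.63, 1.72, -0.17, 1.2, -1.66], [-0.81, 0.4, 0.6, 1.87, -0.27, 0.95, -1.57]]
175 [[0.49, 0.48, -1.17, 1.65, 0.45, 1.32, 2.3], [-0.17, 0.37, -0.22, 1.83, 0.1, 0.95, 2.62]]
135 [[-0.34, 0.25, -0.01, 1.69, 0.0, 1.2, 2.01], [-0.28, 0.36, -0.08, 1.84, 0.03, 0.94, 1.98]]
95 [[-0.44, 0.24, 0.11, 1.7, -0.03, 1.2, 1.34], [-0.4, 0.36, 0.07, 1.85, -0.03, 0.94, 1.34]]
use 175
1896
[542.5892844  122.96034087 200.66555209] [561.57526346 185.80341951 234.59024987] [551.91092395 152.33161188 231.7644814 ] ((552.4945678710938, 154.30397033691406), (62.58518981933594, 11.73715877532959), 85.37791442871094)
2.4917 [550.89816028 154.38552251 299.96638807] [ 0.20366267 -0.1838882   0.07991437] [ 0.03047977  0.11009445 -0.00617948]
```

View pics/w1.png

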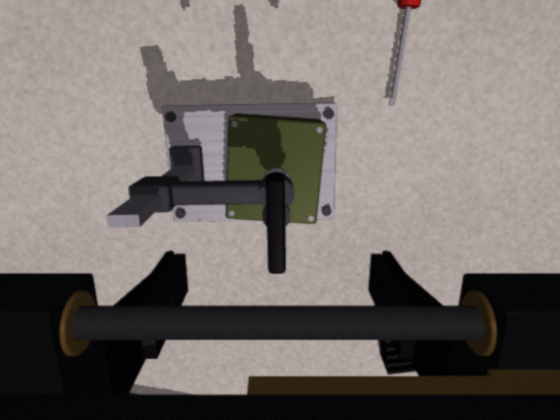

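The wrist view shows the handle at (276,222), running away from the camera above the arm and module, with the bar at left (130,200). It measures 62.6 x 11.7 mm at (552.5,154.3), long axis at 85.4°, which agrees with the other views. I'll switch to the wrist branch with more joint range and grasp.

```bash
python3 - <<'E'
from h import *
x,y=552,154; Y=-5
arm.movej([-0.68,0.25,0.42,1.71,-0.11,1.2,-0.32]); arm.movep([x,y,300],quat(Y)); 
arm.grip(50,15)
def show(t):
    s=arm.get_state(); print(t,round(s["clock"],2),s["eef_pos"].round(1),s["contact_force"].round(1),s["torque"].round(2),round(s["grip_width"],1),round(s["grip_force"],1))
arm.hold(.2); show("hover")
arm.line_to([x,y,211],max_speed=120); arm.hold(.2); show("down")
arm.grip(5,15); arm.hold(.3); show("grip"); print(arm.get_state()["q"].round(2))
E
```

```text
hover 6.08 [552. 154. 300.] [-0.8 -0.4  0.2] [-0.08  0.05  0.02] 50.1 0.0
down 7.17 [552.5 154.1 211.8] [ 0.7 -0.7  0.3] [-0.03  0.02 -0.02] 49.8 0.0
grip 8.2 [552.  154.  211.1] [-1.5  0.5 -0. ] [-0.1   0.16  0.01] 12.1 15.0
[-0.66  0.33  0.4   1.82 -0.15  1.02 -0.29]
```

```bash
python3 - <<'E'
from h import *
x,y,z=552,154,211
def show(t):
    s=arm.get_state(); print(t,round(s["clock"],2),s["eef_pos"].round(1),s["contact_force"].round(1),s["torque"].round(2),round(s["grip_width"],1),round(s["grip_force"],1)); return s["contact_force"][2]
arm.grip(5,30)
z-=12; arm.line_to([x,y,z],max_speed=30); show(z)
z-=11; arm.line_to([x,y,z],max_speed=30); show(z)
for i in range(14):
    z-=1; arm.line_to([x,y,z],max_speed=15); arm.hold(.1)
    if show(z)>13: break
f,W=wrist(); a=W[(abs(W[...,2]-120)<12)&(f["color"].max(-1)<90)&(W[...,0]>575)&(W[...,0]<640)&(abs(W[...,1]-152)<15)]
print(len(a),np.percentile(a[:,2],[50,80,95]) if len(a) else "")
E
```

```text
199 8.97 [552.  154.  198.9] [-1.7  0.4  2.2] [-0.01  0.2   0.06] 11.7 30.0
188 9.48 [552.  154.  187.9] [-0.7  0.8  2.9] [-0.    0.21  0.02] 12.2 30.0
187 9.83 [551.9 154.  187.1] [-2.3  0.2  3.9] [-0.02  0.53  0.06] 11.8 30.0
186 10.18 [551.9 154.  186. ] [-3.1  0.2  4.4] [-0.    0.53  0.08] 11.8 30.0
185 10.53 [551.9 154.  184.9] [-2.2  0.3  4.8] [-0.01  0.58 -0.02] 11.9 30.0
184 10.88 [552.  154.  183.9] [-3.1 -0.3  3.3] [0.03 0.61 0.09] 11.8 30.0
183 11.23 [552.  154.  183.2] [-4.5  0.8  5.3] [-0.    0.71  0.02] 11.8 30.0
182 11.58 [552.2 154.1 183. ] [-4.2 -1.3  9.3] [-0.1   1.05  0.02] 11.9 30.0
181 11.93 [552.4 154.1 182.8] [-5.3 -1.2 13.4] [-0.15  1.44  0.03] 11.7 30.0
3281 [117.67274827 118.33810792 119.07100587]
```

The foot is on the lid: force rises from TCP z 183 and the arm's top is at 118 mm. Now I'll turn clockwise in steps while watching the forces.

```bash
python3 - <<'E'
from h import *
x,y,z=552,154,182
def show(t):
    s=arm.get_state(); print(t,round(s["clock"],2),s["eef_pos"].round(1),s["contact_force"].round(1),s["torque"].round(2),round(s["grip_width"],1)); return s
for d in (15,30,45,60,70,78):
    arm.line_to([x,y,z],rotation=quat(-5-d),max_speed=60); arm.hold(.15)
    s=show(d)
    if abs(s["contact_force"]).max()>40: print("stop");break
arm.hold(.3); s=show("end"); yv=Ro.from_quat(s["orientation"]).as_matrix()[:,1]; print(np.degrees(np.arctan2(yv[1],yv[0])))
E
```

```text
15 12.54 [552.5 154.1 183.5] [-4.8 -0.4 12.7] [-0.06  1.36 -0.03] 12.0
30 13.1 [552.7 154.3 184.1] [-6.3  0.3 15.7] [-0.08  1.57  0.06] 12.2
45 13.66 [552.9 154.5 184.6] [-6.8  1.  17.8] [-0.02  1.81  0.08] 11.8
60 14.22 [553.1 154.7 185.3] [-7.4  1.1 21.6] [0.11 2.1  0.09] 12.0
70 14.69 [553.2 154.8 185.7] [-8.4  0.5 24.8] [0.1  2.22 0.07] 12.0
78 15.13 [553.3 154.9 186. ] [-8.8  1.1 28.3] [0.17 2.46 0.11] 11.8
end 15.43 [553.3 154.9 186. ] [-9.6  1.6 26.7] [0.18 2.43 0.08] 11.6
-82.97178620290306
```

The handle rose about 3 mm as the arm tilted and bound, as described. I'll relieve the push, let go, rise and check.

```bash
python3 - <<'E'
from h import *
def show(t):
    s=arm.get_state(); print(t,round(s["clock"],2),s["eef_pos"].round(1),s["contact_force"].round(1),s["torque"].round(2),round(s["grip_width"],1))
arm.line_to([553.5,155,185.7],max_speed=20); arm.hold(.2); show("relieved")
arm.grip(45,15); arm.hold(.2); show("open")
arm.line_to([553.5,155,310],max_speed=120); arm.hold(.2); show("up")
f,W=wrist()
h=(f["color"].max(-1)<60)&(W[...,2]>175)&(W[...,2]<230)&(abs(W[...,0]-551)<50)&(abs(W[...,1]-154)<50)
P=W[h]; t=P[P[:,2]>np.percentile(P[:,2],97)-5]; print("handle",len(P),P.max(0),cv2.minAreaRect(t[:,:2].astype(np.float32)))
cv2.imwrite("pics/w2.png",f["color"][...,::-1])
arm.line_to([480,300,330],max_speed=200)
f=arm.grab_frame("scene"); g=arm.grab_frame("side"); o=pickle.load(open("f0.pkl","rb"))
cv2.imwrite("pics/s2.png",np.hstack([cv2.resize(q[...,::-1],None,fx=2.4,fy=2.4,interpolation=cv2.INTER_CUBIC) for q in (f["color"][235:415,220:380],o["scene"]["color"][235:415,220:380])]))
for n,q,b in (("t0",o["side"],0),("t1",g,0)):
    W=cloud(q); s=cv2.cvtColor(q["color"],cv2.COLOR_RGB2HSV); m=np.zeros(s.shape[:2],bool); m[115:215,305:362]=1
    k=m&(s[...,1]>90)&(s[...,0]>20)&(s[...,0]<50); print(n,"lid+front",k.sum(),cv2.boundingRect(k.astype(np.uint8)), np.nanpercentile(W[k],[2,50,98],axis=0).round(1).tolist())
print(arm.get_state()["clock"])
E
```

```text
relieved 15.99 [553.4 155.1 186.7] [-5.5  0.3 12.3] [0.12 1.63 0.02] 11.6
open 17.04 [553.5 155.  185.7] [0.2 0.3 0.7] [-0.06  0.14  0.02] 44.6
up 18.43 [553.2 154.9 309.4] [-0.4  0.1  0.1] [-0.    0.1  -0.02] 44.7
handle 1458 [586.03422297 164.96147459 208.87280477] ((554.6307983398438, 155.85643005371094), (62.565574645996094, 11.568724632263184), 7.220832347869873)
t0 lid+front 1104 (322, 169, 38, 35) [[500.9, 92.7, 20.6], [547.7, 112.7, 65.4], [597.5, 198.1, 69.7]]
t1 lid+front 1011 (322, 169, 38, 35) [[500.6, 92.7, 19.9], [547.3, 108.0, 64.7], [597.9, 197.7, 69.8]]
19.5417
```

View pics/s2.png

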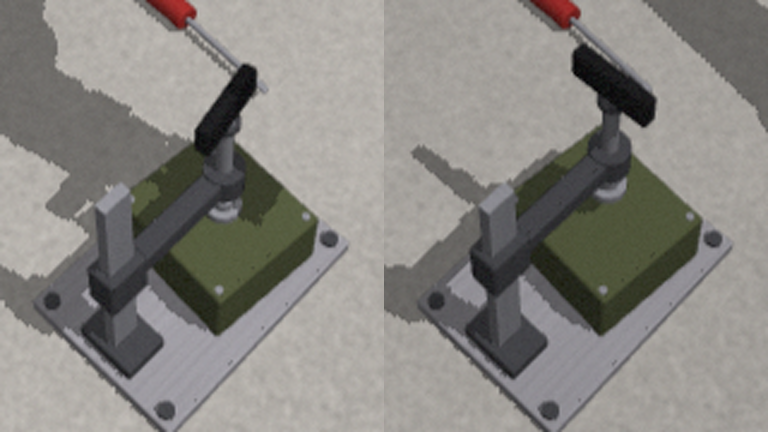

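The left half (now) shows the foot on the lid, the handle turned 78° (85.4° to 7.2°, 1.36 rad), and the module where it was (same pixel box in the side view). I'm handing in.

```bash
python3 -c "
from cell import arm
print(arm.close_job())"
```

```text
the job is handed in; nothing more can be done
None
```

The module is clamped: I slid the arm down until the foot pressed on the lid, then turned the handle about 78° clockwise and let go; the module did not move, and I handed the job in at about 19.5 s.

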